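# Work a box-section tube past the keeper post into its bay

### The arm

A 6-joint arm with a two-finger parallel gripper is mounted at the origin on the work surface. World frame = base frame: x ahead of the robot, y to its left, z up, the work surface at z = 0. Lengths are in m, angles in rad, forces in N, time in s.
With the tool pointing down it reaches from about 0.375 to 0.975 m from the base axis. Payload 3.8 kg.
Tool frame: the origin (TCP) lies midway between the tips of the shut fingers; the grasp point (between the pads) lies 19 mm behind it; z points along the fingers, y is the direction in which the jaws open and shut (so a half turn about z gives the same grasp; the last joint's range is limited). The gripper opens to 85 mm and grips with 20 to 120 N. Pads are 22 mm wide; open, the fingers measure 114 mm over their backs; the gripper's body (76 mm by 85 mm) begins 54 mm behind the grasp point. The pads swing forward as they close: fully open they stand 13 mm farther back than shut.
Start: joints at [1.155, 0.264, 1.604, -0, 1.274, -0.037], TCP at [0.25, 0.627, 0.231] pointing down, gripper open.
Joint ranges: [-2.63, 2.63], [-0.94, 2.18], [0.31, 2.57], [-1.31, 4.45], [0, 2.66], [-2.55, 2.55]. Speed limits (rad/s): [2.57, 2.57, 3.14, 3.14, 3.14, 3.14].

### API

Orientations are given as a rotation vector (axis times angle).
In Python, from workcell import bot gives the robot as it stands. The module is installed in compiled form; this text tells all that it offers.
- The arm moves only by the tool play_rows, never from a script. Its argument "series" is a list of rows, each an object with "translation": the shift along the tool's x, y, z in m, a list of three; "spin": the turn about the tool's z in units of 5 degrees (1.0 is 5 degrees). In form: [{"translation": [dx, dy, dz], "spin": spin}, ...]. A call has 1 to 5 rows; each row shifts and turns the commanded pose from where the row before left it, along the tool's axes as they then stand; what a row does not reach is not made up. A row lasts 1/10 s, in which the tool goes at most 50 mm and 8.59 degrees, less where a joint would pass 70% of its speed; a pose out of reach is approached as far as the arm can. A call is refused whole if a number of a shift passes 0.05 or a number of a turn 1, either way. A call with a gripper value outside its range is refused whole. "jaw" is the gripper's target within -1 to 1 (fully open at 1, half-way at 0, shut at -1), set as the call begins (left out, the last holds). The fingers move at their own pace and stop on an object; "force" is the grip in N (left out, the last holds). Time passes only in rows, so rows that do not move let the fingers close. It gives the time, the measured TCP pose, the force and the opening at its end, in the units of the state.
- bot.read_state(): the state, without advancing time (a new reading comes with each control period).
- bot.read_camera(name): name is "scene" or "top" or "wrist"; returns the picture (480x640x3 uint8, blue, green, red); there is no depth.
- bot.get_calibration(name): a dict with "fov_y" (degrees; the focal length in pixels is half the picture's height over the tangent of half this angle, whatever the lens; pixels are square), "cx", "cy" (the principal point, pixels), "R" (3x3) and "t" (3): a world point X has camera coordinates R X + t. Camera axes: x right, y down, z forward; pixel columns grow to the right and rows downward; lengths in m; the calibration is good to about 2 mm. A picture is of the moment at which its call begins: read the wrist's pose just before it. get_calibration takes no time and is no camera call; for the wrist camera it gives the pose at the moment of the call.
- bot.finish_job(): hands the job in, once; it reports no verdict.
The state is a dict: "time": time; "q": joint angles; "joint_vel": joint speeds; "joint_torque": joint torques, N m; "tool_pos": TCP position; "tcp_rot": TCP orientation; "wrist_force": force on the tool from outside, world axes, zero at the start; "torque": the same for the moment, N m; "width": opening from 0.0 (shut) to 1.0 (fully open).
Only numpy, scipy, OpenCV 4.12 (cv2) and the standard library are available. Lean on these libraries where they do the work, as an engineer would, in place of code of your own. Each camera call takes 0.05 s, during which the arm holds its last target. There are 200 camera calls.

### The job

Put the long aluminium tube away in the steel bay with gentle pushes of the fingertips over the bench: push its right end in behind the post first, while the left end is still outside, then push the left end in, and finish with the whole tube lying flat along the back rail, both ends close up against it. Never grip, lift, tip or carry the tube, and leave the other things on the bench where they are.

Things in the scene. Friction and masses are not known exactly. Their poses are not given: they have to be found in the camera images.
- tube: loose straight aluminium box-section tube, 260 mm long, 30 x 30 mm square, flat faces, ends closed with black plugs, 0.2 to 0.4 kg, on the bench before the bay. Origin: centre of its underside. y runs along its length to the left end, z up, x towards the back rail when parallel to it. Slides under a push of a few newtons.
- tube_left (a point): centre of the tube's left end face, 130 mm from its middle along +y, 15 mm above its underside
- tube_right (a point): centre of the tube's right end face, 130 mm from its middle along -y, 15 mm above its underside
- bay: fixed dark steel bay on the bench: back rail and two side cheeks, 35 mm tall, 12 mm thick, no floor. Origin: on the bench, middle of the rail's inner face. x points through the rail, away from the open mouth; y along the rail to the left. Inside 300 mm wide (cheek faces at y -150 and +150 mm); cheeks reach from x = -90 mm (mouth) to 0.
- post: fixed round steel post, 24 mm thick, 60 mm tall, in the right part of the mouth: 90 mm out from the rail's face, 77 to 93 mm right of the bay's middle. Origin: centre of its foot; axes parallel to the bay's. From post to left cheek is shorter than the tube; post to back rail 78 mm free. The thin disc at its foot does not hinder sliding.
- compound_bar: bystander, loose: brown bar of polishing compound, 45 x 110 x 40 mm, lying behind the back rail
- spray_can: bystander, loose: upright can, 54 mm across and 100 mm tall, behind the back rail
- wrench: bystander, loose: flat steel wrench, 160 mm long, lying to the right of the post
- felt_bob: bystander, loose: grey felt polishing bob, 60 mm across its foot, 50 mm tall, right of the bay
- jar: bystander, loose: closed jar, 60 mm across and 60 mm tall, left of the bay
- steel_ring: bystander, loose: flat steel ring, 60 mm across and 12 mm tall, on the bench at the near right
- brush: bystander, loose: hand brush lying at the far left, near the robot

How it is judged:
By the outcome, as a careful person would: the job done as asked, in the order asked, and still so for the second after the job is handed in, with the robot touching nothing.
It also fails if it takes over 72 s, if anything falls off the work surface, if the arm or the gripper's body presses on something with over 40 N, if the wrist force passes 120 N, or if a joint passes its speed limit or range.

## Working session

There is one attempt and no reset: what is moved stays moved. The work goes in short steps, Python scripts to look and compute and a tool call to move; the robot and the scene stay as the last step left them, time stands still between calls to the robot, and variables do not carry over. Pictures are saved under pics/ and viewed, about 8 in all and at most 12, crops included, and the job is handed in when it is done.

Besides the shell and the picture viewer there is one more tool, called after "Call:" as name(argument=value, ...) on one line, values as JSON. play_rows: Moves the arm, as the interface text tells. Its arguments: {"type":"object","properties":{"series":{"type":"array","items":{"type":"object","properties":{"translation":{"type":"array","items":{"type":"number"}},"spin":{"type":"number"}}}},"jaw":{"type":"number"},"force":{"type":"number"}},"required":["series"]}

```bash
mkdir -p pics
python3 - <<'E'
from workcell import bot
import cv2,numpy as np
s=bot.read_state();print(s)
for n in ["top","scene"]:
    cv2.imwrite(f"pics/{n}0.png",bot.read_camera(n)); print(n,bot.get_calibration(n))
E
```

```text
{'time': 0.0, 'q': array([ 1.15509315e+00,  2.64759158e-01,  1.60538203e+00,  1.27888767e-05,
        1.27370235e+00, -3.69445106e-02]), 'joint_vel': array([ 0.00129094,  0.00090704,  0.0005376 ,  0.00046812, -0.00222018,
       -0.00022605]), 'joint_torque': array([ 1.27993637e-03, -5.15111697e+01, -3.67319798e+01, -4.59802948e-05,
        1.29081256e-02,  3.37111651e-06]), 'tool_pos': array([0.24932131, 0.62647509, 0.22995365]), 'tcp_rot': array([-0.59131092, -3.08491423,  0.00344064]), 'wrist_force': array([ 0.00718724, -0.46945465, -0.77580139]), 'torque': array([ 0.01510984,  0.00901744, -0.02168688]), 'width': 0.9991654259588673}
top {'fov_y': 48.740169658108165, 'cx': 315.8145883599873, 'cy': 235.39686219070566, 'R': array([[-0.0233687 , -0.99969548, -0.00792809],
       [-0.99028267,  0.02423468, -0.13694128],
       [ 0.13709171,  0.00465091, -0.99054744]]), 't': array([0.0522163 , 0.52800443, 1.43753032])}
scene {'fov_y': 46.23985867020968, 'cx': 309.9863309122619, 'cy': 236.90762135178568, 'R': array([[-0.4826475 ,  0.87575665,  0.01008404],
       [ 0.67359742,  0.37854291, -0.63480058],
       [-0.55974807, -0.29959233, -0.77261021]]), 't': array([ 0.218129  , -0.33006511,  1.56526111])}
```

View pics/top0.png

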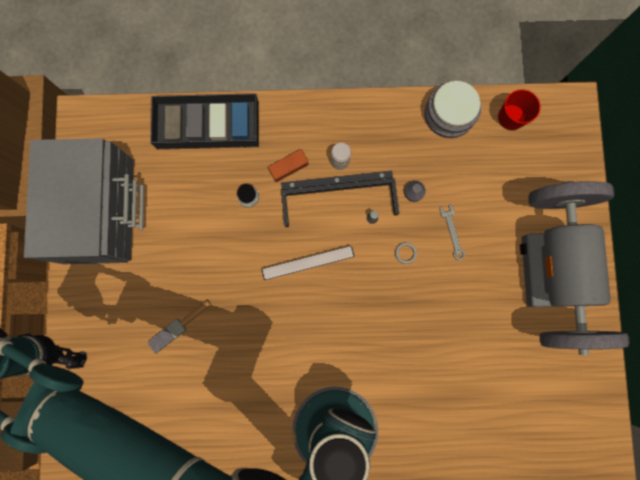

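View pics/scene0.png

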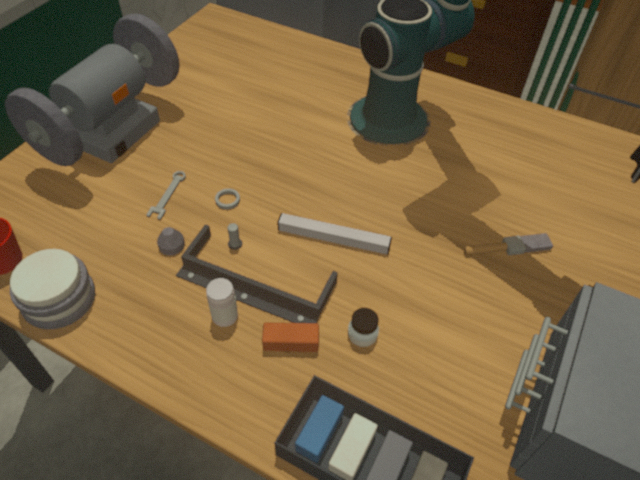

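The top view shows the bay (rail from about (283,187) to (395,177)), the post near (373,216) and the tube from (263,273) to (353,252). I'll enlarge this area.

Run:
```python
import cv2
im=cv2.imread("pics/top0.png")[160:290,250:420]
cv2.imwrite("pics/crop0.png",cv2.resize(im,None,fx=4.6,fy=4.6,interpolation=cv2.INTER_CUBIC))
```

```text
(no output)
```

View pics/crop0.png

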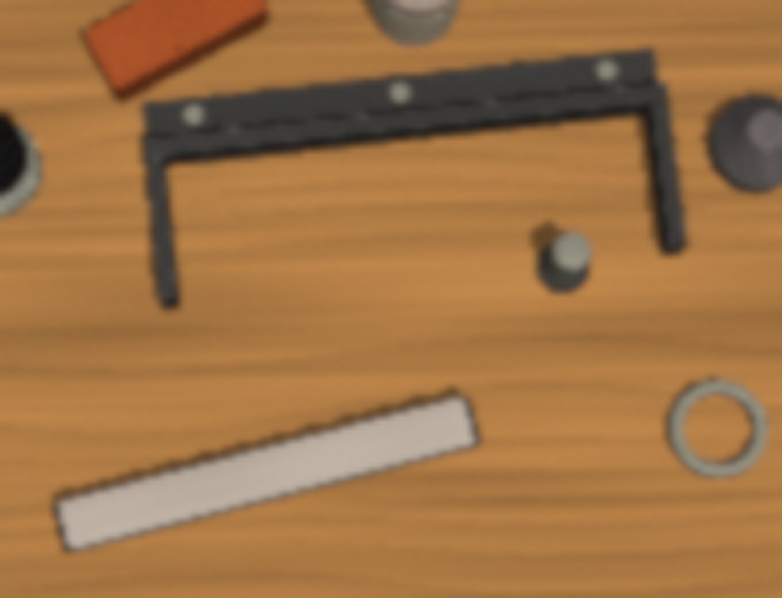

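The crop shows the cheek tips at about (169,305) and (674,250), the post top at (571,251), and the tube's top corners at (58,498), (462,392), (477,443) and (68,549).

```bash
cat > h.py <<'E'
from workcell import bot
import numpy as np, cv2
def ray(name,u,v,z,cal=None):
    c=cal or bot.get_calibration(name); f=240/np.tan(np.radians(c["fov_y"]/2))
    R=np.array(c["R"]);t=np.array(c["t"]);C=-R.T@t
    d=R.T@np.array([(u-c["cx"])/f,(v-c["cy"])/f,1]); return C+d*(z-C[2])/d[2]
def proj(name,X,cal=None):
    c=cal or bot.get_calibration(name); f=240/np.tan(np.radians(c["fov_y"]/2))
    p=np.array(c["R"])@X+np.array(c["t"]); return np.array([c["cx"]+f*p[0]/p[2],c["cy"]+f*p[1]/p[2]])
E
python3 - <<'E'
from h import *
c=bot.get_calibration("top");print("C",-np.array(c["R"]).T@c["t"])
g=lambda u,v,z:ray("top",250+(u+.5)/4.6-.5,160+(v+.5)/4.6-.5,z)
for n,u,v,z in [("Ltip",169,305,.035),("Rtip",674,250,.035),("post",571,251,.06),("postfoot",560,280,0),("railL in bot",165,160,0),("railR bot",645,113,0),("railL top",160,137,.035),("railR top",640,92,.035),("t1",58,498,.03),("t2",462,392,.03),("t3",477,443,.03),("t4",68,549,.03),("ring",718,429,.01)]:
    print(n,g(u,v,z).round(4))
E
```

```text
C [0.32702037 0.03271855 1.49666156]
Ltip [0.5581 0.1212 0.035 ]
Rtip [ 0.5843 -0.1865  0.035 ]
post [ 0.5809 -0.1212  0.06  ]
postfoot [ 0.5733 -0.1201  0.    ]
railL in bot [0.6557 0.1244 0.    ]
railR bot [ 0.6782 -0.1774  0.    ]
railL top [0.6624 0.1251 0.035 ]
railR top [ 0.6832 -0.17    0.035 ]
t1 [0.4428 0.1903 0.03  ]
t2 [ 0.5012 -0.0551  0.03  ]
t3 [ 0.4699 -0.0632  0.03  ]
t4 [0.4119 0.1846 0.03  ]
ring [ 0.4769 -0.2122  0.01  ]
```

Bay frame estimate: origin (0.664, -0.026), yaw 4.6°. This puts the post at about (-90, -88) mm in the bay. The tube's centre is at (0.4565, 0.064) with yaw 13.3°. I'll move over to the tube's near side and turn the jaw axis parallel to it.

Call:
play_rows(series=[{"translation": [-0.0245,-0.0325,0],"spin": 0},{"translation": [-0.0245,-0.0325,0],"spin": 0},{"translation": [-0.0245,-0.0325,0],"spin": 0},{"translation": [-0.0245,-0.0325,0],"spin": 0},{"translation": [-0.0245,-0.0325,0],"spin": 0}], jaw=1)

```text
time: 0.6
tool_pos: [0.3032, 0.429, 0.2306]
tcp_rot: [-0.591, -3.085, 0.001]
wrist_force: [0.7, 0.1, -0.7]
width: 1.002
```

Call:
play_rows(series=[{"translation": [-0.0245,-0.0325,0],"spin": 0},{"translation": [-0.0245,-0.0325,0],"spin": 0},{"translation": [-0.0245,-0.0325,0],"spin": 0},{"translation": [-0.0245,-0.0325,0],"spin": 0},{"translation": [-0.0245,-0.0325,0],"spin": 0}])

```text
time: 1.1
tool_pos: [0.3568, 0.2329, 0.2309]
tcp_rot: [-0.591, -3.085, 0.001]
wrist_force: [0.4, -0.1, 0.9]
width: 0.998
```

Call:
play_rows(series=[{"translation": [-0.0245,-0.0325,0],"spin": 0},{"translation": [-0.0245,-0.0325,0],"spin": 0},{"translation": [-0.0245,-0.0325,0],"spin": 0},{"translation": [-0.0245,-0.0325,0],"spin": 0},{"translation": [-0.0245,-0.0325,0],"spin": 0}])

```text
time: 1.6
tool_pos: [0.4106, 0.0367, 0.2311]
tcp_rot: [0.591, 3.085, 0.0]
wrist_force: [0.2, 0.5, -0.1]
width: 0.995
```

Call:
play_rows(series=[{"translation": [0,0,0],"spin": -1},{"translation": [0,0,0],"spin": -1},{"translation": [0,0,0],"spin": -1},{"translation": [0,0,0],"spin": -1},{"translation": [0,0,0],"spin": -1}])

```text
time: 2.1
tool_pos: [0.4104, 0.0381, 0.2308]
tcp_rot: [0.095, -3.139, -0.0]
wrist_force: [-0.5, -0.1, -0.3]
width: 1.0
```

Call:
play_rows(series=[{"translation": [0,0,0],"spin": -1},{"translation": [0,0,0],"spin": -1},{"translation": [0,0,0],"spin": 0},{"translation": [0,0,0],"spin": 0}])

```text
time: 2.5
tool_pos: [0.4105, 0.0383, 0.231]
tcp_rot: [0.36, -3.12, -0.0]
wrist_force: [-0.0, -0.5, 0.0]
width: 1.0
```

Run:
```python
from h import *
c=bot.get_calibration("wrist");im=bot.read_camera("wrist");cv2.imwrite("pics/w1.png",im)
import pickle;pickle.dump(c,open("w1.pkl","wb"))
B=np.array([.664,-.026]);xb=np.array([.9968,.0802]);yb=np.array([-.0802,.9968])
for n,p,z in [("post",(-.09,-.088),.06),("Lin",(-.09,.15),.035),("Rin",(-.09,-.15),.035),("railL",(0,.15),.035),("railR",(0,-.15),.035)]:
    w=B+p[0]*xb+p[1]*yb;print(n,proj("wrist",np.r_[w,z],c).round())
```

```text
post [128. 348.]
Lin [354. 363.]
Rin [ 82. 327.]
railL [341. 428.]
railR [ 84. 396.]
```

View pics/w1.png

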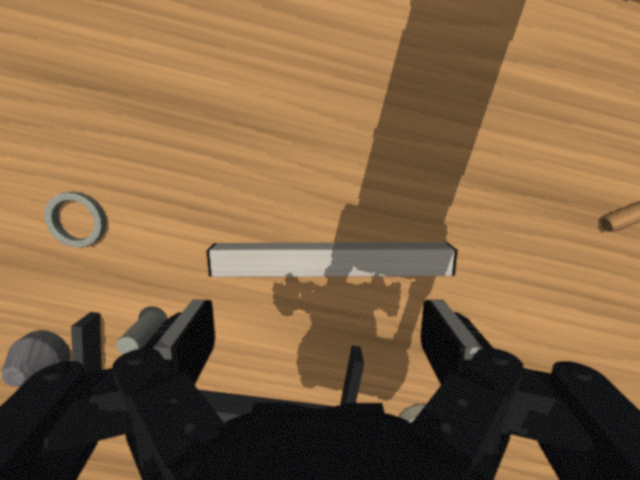

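The wrist view has the robot towards the image top. The tube's top face runs from (209,248) to (456,275) and looks parallel to the jaw axis. The left cheek tip (354,350) and post top (about (125,345)) lie near the predicted pixels.

Run:
```python
from h import *
import pickle;c=pickle.load(open("w1.pkl","rb"))
P=[ray("wrist",u,v,.03,c)[:2] for u,v in [(210,248),(453,248),(456,274),(209,275)]]
P=np.array(P);print(P.round(4),P.mean(0),np.degrees(np.arctan2(-(P[1]-P[0])[0],(P[1]-P[0])[1])),np.degrees(np.arctan2(-(P[2]-P[3])[0],(P[2]-P[3])[1])))
print(ray("wrist",354,350,.035,c),ray("wrist",128,342,.06,c),-np.array(c["R"]).T@c["t"])
```

```text
[[ 0.4674 -0.0617]
 [ 0.4105  0.182 ]
 [ 0.4369  0.1945]
 [ 0.4971 -0.0584]] [0.45296128 0.06409473] 13.1415129038035 13.386567724638336
[0.54632246 0.11190269 0.035     ] [ 0.57456997 -0.12107458  0.06      ] [0.34231713 0.02244707 0.37394515]
```

Call:
play_rows(series=[{"translation": [0,0,0.04],"spin": 0},{"translation": [0,0,0.04],"spin": 0},{"translation": [0,0,0.04],"spin": 0},{"translation": [0,0,0.04],"spin": 0},{"translation": [0,0,0.03],"spin": 0}])

```text
time: 3.05
tool_pos: [0.4094, 0.0383, 0.039]
tcp_rot: [0.361, -3.119, -0.0]
wrist_force: [0.2, 0.9, 0.4]
width: 0.999
```

Call:
play_rows(series=[{"translation": [0,0,0.015],"spin": 0},{"translation": [0,0,0.01],"spin": 0},{"translation": [0,0,0.005],"spin": 0},{"translation": [0,0,0],"spin": 0}])

```text
time: 3.45
tool_pos: [0.4109, 0.0383, 0.0113]
tcp_rot: [0.363, -3.12, -0.0]
wrist_force: [0.0, 0.2, 0.3]
width: 0.999
```

Call:
play_rows(series=[{"translation": [0,0,0.008],"spin": 0},{"translation": [-0.01,0,0],"spin": 0},{"translation": [-0.008,0,0],"spin": 0},{"translation": [-0.005,0,0],"spin": 0},{"translation": [-0.005,0,0],"spin": 0}])

```text
time: 3.95
tool_pos: [0.4382, 0.0448, 0.0035]
tcp_rot: [0.364, -3.119, 0.0]
wrist_force: [-2.8, -0.3, 1.5]
width: 1.002
```

Call:
play_rows(series=[{"translation": [-0.005,0,0],"spin": 0},{"translation": [-0.006,0,0],"spin": -0.16},{"translation": [-0.006,0,0],"spin": -0.16},{"translation": [-0.006,0,0],"spin": -0.16},{"translation": [-0.006,0,0],"spin": -0.16}])

```text
time: 4.45
tool_pos: [0.4667, 0.052, 0.0032]
tcp_rot: [-0.452, 3.109, 0.0]
wrist_force: [-1.4, -0.3, -0.0]
width: 0.999
```

Call:
play_rows(series=[{"translation": [-0.006,0,0],"spin": -0.16},{"translation": [-0.006,0,0],"spin": -0.16},{"translation": [-0.006,0,0],"spin": -0.16},{"translation": [-0.006,0,0],"spin": -0.16},{"translation": [0,0,0],"spin": 0}])

```text
time: 4.95
tool_pos: [0.4904, 0.0595, 0.0036]
tcp_rot: [-0.538, 3.093, -0.0]
wrist_force: [0.1, -0.6, 0.5]
width: 1.003
```

Run:
```python
from h import *
cv2.imwrite("pics/t2.png",cv2.resize(bot.read_camera("top")[160:290,250:420],None,fx=4.6,fy=4.6,interpolation=cv2.INTER_CUBIC))
print(bot.read_state()["wrist_force"])
```

```text
[0.10237525 0.19589997 0.76519854]
```

View pics/t2.png

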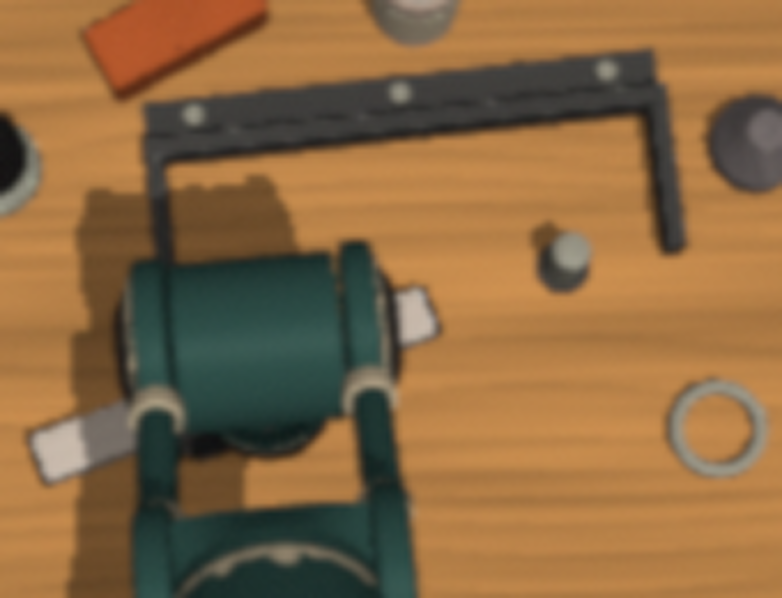

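The tube follows flush: its right end is now near crop (432,308) and its left end near (39,460).

```bash
cat >> h.py <<'E'
B=np.array([.664,-.026]);A=np.radians(4.6);M=np.array([[np.cos(A),np.sin(A)],[-np.sin(A),np.cos(A)]])
def bay(p): return M@(np.array(p)[:2]-B)
def g(u,v,z): return ray("top",250+(u+.5)/4.6-.5,160+(v+.5)/4.6-.5,z)
def tube(R,L):
    r,l=bay(g(*R,.03)),bay(g(*L,.03)); d=(l-r)/np.linalg.norm(l-r); m=(r+l)/2
    th=np.degrees(np.arctan2(-d[0],d[1])); n=np.array([d[1],-d[0]])
    post=np.array([-.09,-.088])
    print("mid",m.round(4),"right",(m-.13*d).round(4),"left",(m+.13*d).round(4),"th",th.round(1),"axis-post",((m-post)@n).round(4))
    return m,d
E
python3 - <<'E'
from h import *
m,d=tube((432,308),(39,460))
t=bot.read_state()["tool_pos"];print(bay(t), (bay(t)-m)@d,(bay(t)-m)@np.array([d[1],-d[0]]))
E
```

```text
mid [-0.1453  0.1196] right [-0.111  -0.0058] left [-0.1797  0.245 ] th 15.3 axis-post 0.0015
[-0.16658946  0.09909701] -0.014134384476386744 -0.025906938837484395
```

Call:
play_rows(series=[{"translation": [-0.005,0,0],"spin": -0.23},{"translation": [-0.005,0,0],"spin": -0.23},{"translation": [-0.005,0,0],"spin": -0.23},{"translation": [-0.005,0,0],"spin": -0.23},{"translation": [0,0,0],"spin": 0}])

```text
time: 5.5
tool_pos: [0.5087, 0.0668, 0.0035]
tcp_rot: [-0.662, 3.07, -0.0]
wrist_force: [-0.3, 0.3, -1.1]
width: 1.001
```

Call:
play_rows(series=[{"translation": [0.015,0,0],"spin": 0},{"translation": [0.015,0,0],"spin": 0},{"translation": [0,0,-0.03],"spin": 0},{"translation": [0,0,-0.04],"spin": 0},{"translation": [0,0,0],"spin": 0}])

```text
time: 6.0
tool_pos: [0.4832, 0.0539, 0.0782]
tcp_rot: [-0.658, 3.062, -0.002]
wrist_force: [1.7, 0.7, -0.1]
width: 1.003
```

Call:
play_rows(series=[{"translation": [0,0.04,0],"spin": 0},{"translation": [0,0.04,0],"spin": 0},{"translation": [0,0.04,0],"spin": 0},{"translation": [0,0.04,0],"spin": 0},{"translation": [0,0.035,0],"spin": 0}], jaw=-1)

```text
time: 6.5
tool_pos: [0.3977, 0.2322, 0.0726]
tcp_rot: [0.661, -3.07, 0.0]
wrist_force: [0.4, -0.2, -0.1]
width: 0.146
```

Run:
```python
from h import *
cv2.imwrite("pics/t3.png",cv2.resize(bot.read_camera("top")[160:290,250:420],None,fx=4.6,fy=4.6,interpolation=cv2.INTER_CUBIC))
```

```text
(no output)
```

View pics/t3.png

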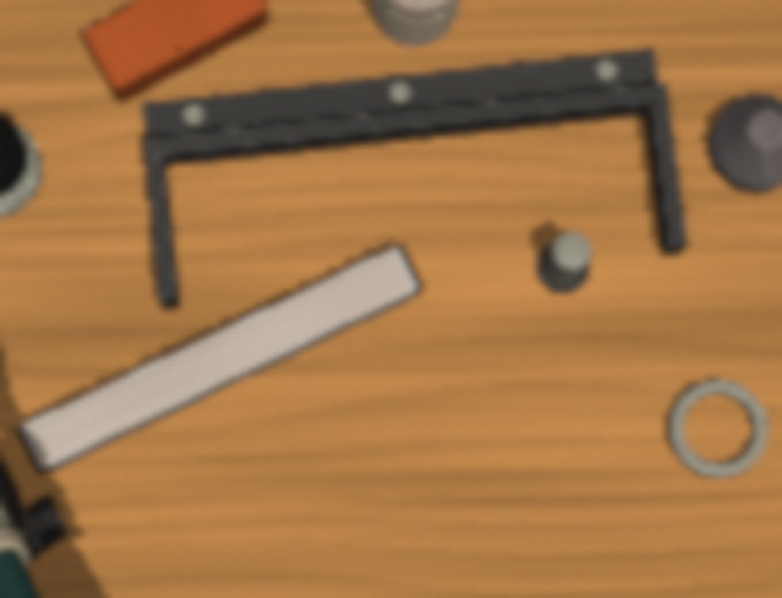

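The tube is now clear of the arm. Its right end is at crop (411,266) and its left end at (34,448).

Run:
```python
from h import *
m,d=tube((411,266),(34,448))
s=bot.read_state();t=bay(s["tool_pos"]);print(t,(t-m)@d,(t-m)@np.array([d[1],-d[0]]),s["tcp_rot"], 2*np.degrees(np.arctan(.661/3.07))-4.6)
for k in(-.08,-.1,-.12,-.14): print(k,(m-.13*d+k*-d*-1).round(4))
```

```text
mid [-0.128   0.1257] right [-0.0835  0.0036] left [-0.1725  0.2478] th 20.0 axis-post 0.0375
[-0.24602319  0.28228289] 0.1875391499231388 -0.05726110248409319 [ 0.66180008 -3.06948962 -0.00442158] 19.701651399930775
-0.08 [-0.0561 -0.0716]
-0.1 [-0.0492 -0.0904]
-0.12 [-0.0424 -0.1092]
-0.14 [-0.0355 -0.128 ]
```

Call:
play_rows(series=[{"translation": [-0.03,0,0],"spin": 0},{"translation": [-0.027,0,0],"spin": 0},{"translation": [0,0,0.03],"spin": 0},{"translation": [0,0,0.025],"spin": 0},{"translation": [0,0,0.01],"spin": 0}])

```text
time: 7.05
tool_pos: [0.4489, 0.2533, 0.0052]
tcp_rot: [0.66, -3.066, 0.002]
wrist_force: [-0.7, -0.3, -0.8]
width: -0.0
```

Call:
play_rows(series=[{"translation": [0,-0.012,0],"spin": 0},{"translation": [0,-0.012,0],"spin": 0},{"translation": [0,-0.008,0],"spin": 0},{"translation": [0,-0.006,0],"spin": 0},{"translation": [0,-0.006,0],"spin": 0}])

```text
time: 7.55
tool_pos: [0.4714, 0.2153, 0.0097]
tcp_rot: [-0.659, 3.069, 0.002]
wrist_force: [-1.1, 2.8, 3.0]
width: 0.003
```

Call:
play_rows(series=[{"translation": [0,-0.006,0],"spin": 0},{"translation": [0,-0.007,0],"spin": 0},{"translation": [0,-0.008,0],"spin": 0},{"translation": [0,-0.008,0],"spin": 0},{"translation": [0,-0.008,0],"spin": 0}])

```text
time: 8.05
tool_pos: [0.4855, 0.181, 0.0082]
tcp_rot: [0.661, -3.071, -0.0]
wrist_force: [-0.3, 3.5, 2.1]
width: -0.001
```

Call:
play_rows(series=[{"translation": [0,-0.008,0],"spin": 0},{"translation": [0,-0.008,0],"spin": 0},{"translation": [0,-0.008,0],"spin": 0},{"translation": [0,-0.006,0],"spin": 0},{"translation": [0,0,0],"spin": 0}])

```text
time: 8.55
tool_pos: [0.4979, 0.1529, 0.008]
tcp_rot: [0.66, -3.071, 0.001]
wrist_force: [-0.4, 0.4, 0.4]
width: 0.001
```

Run:
```python
from h import *
cv2.imwrite("pics/t4.png",cv2.resize(bot.read_camera("top")[160:290,250:420],None,fx=4.6,fy=4.6,interpolation=cv2.INTER_CUBIC))
```

```text
(no output)
```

View pics/t4.png

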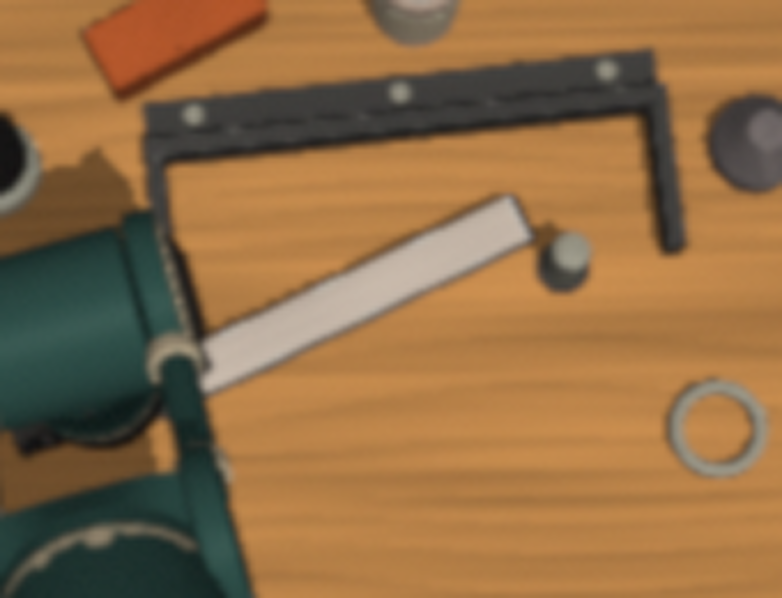

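The tube is sliding along its axis. Its right end is at crop (523,218), just left of the post, and the angle is almost unchanged.

Run:
```python
from h import *
m,d=tube((523,218),(146,392))
s=bot.read_state();t=bay(s["tool_pos"]);print(t,(t-m)@d,(t-m)@np.array([d[1],-d[0]]))
```

```text
mid [-0.1034  0.0547] right [-0.061  -0.0682] left [-0.1457  0.1776] th 19.0 axis-post 0.0339
[-0.15147229  0.19195883] 0.14544249712238758 -0.0007529707496320612
```

Call:
play_rows(series=[{"translation": [0,-0.005,0],"spin": 0},{"translation": [0,-0.007,0],"spin": 0},{"translation": [0,-0.007,0],"spin": 0},{"translation": [0,-0.007,0],"spin": 0},{"translation": [0,-0.007,0],"spin": 0}])

```text
time: 9.1
tool_pos: [0.5114, 0.1234, 0.0081]
tcp_rot: [0.661, -3.071, 0.0]
wrist_force: [-0.4, 1.2, -0.2]
width: 0.0
```

Call:
play_rows(series=[{"translation": [0,-0.007,0],"spin": 0},{"translation": [0,-0.007,0],"spin": 0},{"translation": [0,-0.007,0],"spin": 0},{"translation": [0,-0.007,0],"spin": 0},{"translation": [0,0,0],"spin": 0}])

```text
time: 9.6
tool_pos: [0.5235, 0.0977, 0.0085]
tcp_rot: [-0.66, 3.071, -0.001]
wrist_force: [-0.0, 0.5, 1.0]
width: -0.003
```

Run:
```python
from h import *
cv2.imwrite("pics/t5.png",cv2.resize(bot.read_camera("top")[160:290,250:420],None,fx=4.6,fy=4.6,interpolation=cv2.INTER_CUBIC))
s=bot.read_state();print(bay(s["tool_pos"]),s["wrist_force"])
```

```text
[-0.1302642   0.13488808] [ 0.52285705 -0.60679651  0.40365164]
```

View pics/t5.png

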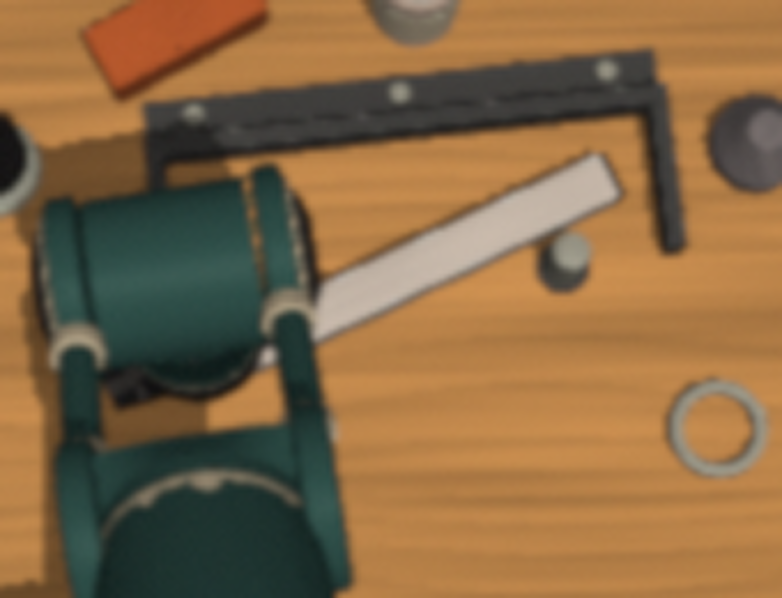

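The right end is now behind the post at crop (611,173), with the left end still outside. Next I'll move to the near face with open jaws and swing the left end in.

Call:
play_rows(series=[{"translation": [0,0.012,0],"spin": 0},{"translation": [0,0,-0.03],"spin": 0},{"translation": [0,0,-0.04],"spin": 0},{"translation": [0.03,0,0],"spin": 0},{"translation": [0.025,0,0],"spin": 0}])

```text
time: 10.15
tool_pos: [0.4684, 0.0879, 0.0802]
tcp_rot: [-0.662, 3.067, -0.0]
wrist_force: [-0.6, -1.0, -1.0]
width: -0.001
```

Call:
play_rows(series=[{"translation": [0,-0.032,0],"spin": 0},{"translation": [0,-0.032,0],"spin": 0},{"translation": [0,-0.032,0],"spin": 0},{"translation": [0,-0.031,0],"spin": 0},{"translation": [0,0,0],"spin": 0}], jaw=1)

```text
time: 10.65
tool_pos: [0.5218, -0.0307, 0.0789]
tcp_rot: [-0.657, 3.07, -0.002]
wrist_force: [-0.3, 0.4, 0.6]
width: 0.845
```

Run:
```python
from h import *
m,d=tube((611,173),(234,350))
s=bot.read_state();t=bay(s["tool_pos"]);print(t,(t-m)@d,(t-m)@np.array([d[1],-d[0]]),s["width"],s["tool_pos"])
```

```text
mid [-0.0822 -0.0015] right [-0.0391 -0.1242] left [-0.1254  0.1211] th 19.4 axis-post 0.036
[-0.14215854  0.00673839] 0.027714445597610483 -0.053755925014056925 0.8445055094871993 [ 0.52175896 -0.03068428  0.07894938]
```

Call:
play_rows(series=[{"translation": [0,0,0.03],"spin": 0},{"translation": [0,0,0.03],"spin": 0},{"translation": [0,0,0.015],"spin": 0},{"translation": [-0.012,0,0],"spin": 0},{"translation": [-0.01,0,0],"spin": 0}])

```text
time: 11.15
tool_pos: [0.5407, -0.0185, 0.0035]
tcp_rot: [-0.662, 3.071, 0.0]
wrist_force: [0.8, -0.1, -0.2]
width: 1.002
```

Call:
play_rows(series=[{"translation": [-0.006,0,0],"spin": 0},{"translation": [-0.005,0,0],"spin": 0.36},{"translation": [-0.005,0,0],"spin": 0.36},{"translation": [-0.005,0,0],"spin": 0.36},{"translation": [-0.005,0,0],"spin": 0.36}])

```text
time: 11.65
tool_pos: [0.5654, -0.0094, 0.0048]
tcp_rot: [-0.466, 3.105, -0.0]
wrist_force: [-2.1, 0.6, 0.1]
width: 0.999
```

Call:
play_rows(series=[{"translation": [-0.005,0,0],"spin": 0.36},{"translation": [-0.005,0,0],"spin": 0.36},{"translation": [-0.005,0,0],"spin": 0.36},{"translation": [-0.005,0,0],"spin": 0.36},{"translation": [0,0,0],"spin": 0}])

```text
time: 12.15
tool_pos: [0.5854, -0.0044, 0.0048]
tcp_rot: [-0.271, 3.127, -0.0]
wrist_force: [-0.4, -0.1, -0.5]
width: 0.997
```

Run:
```python
from h import *
cv2.imwrite("pics/t6.png",cv2.resize(bot.read_camera("top")[160:290,250:420],None,fx=4.6,fy=4.6,interpolation=cv2.INTER_CUBIC))
s=bot.read_state();r=s["tcp_rot"];print(bay(s["tool_pos"]),s["wrist_force"],2*np.degrees(np.arctan(-r[0]/r[1]))-4.6)
```

```text
[-0.07696531  0.02768068] [-0.11168831 -0.17301913 -0.2280849 ] 5.366236134624195
```

View pics/t6.png

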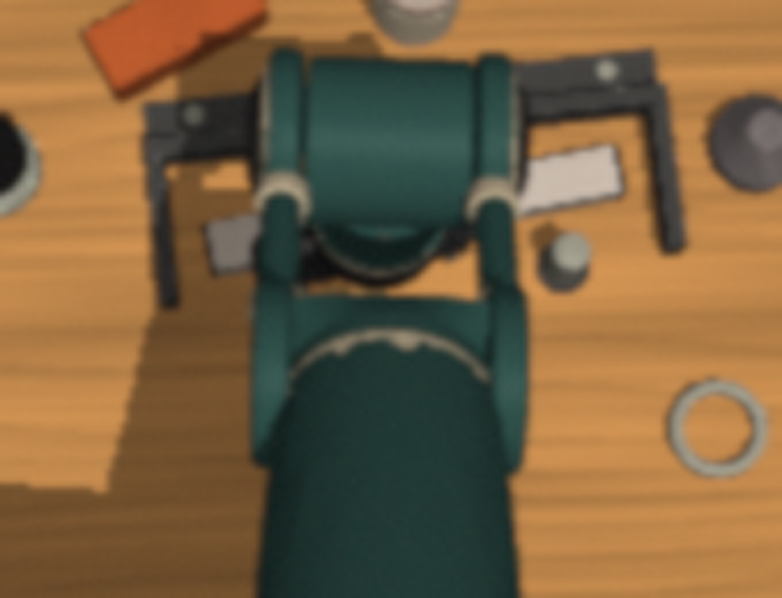

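The tube is nearly parallel, with both ends inside the cheeks: right end at crop (620,170), left end at (212,250). I'll finish the turn, then push slowly to the rail.

Call:
play_rows(series=[{"translation": [-0.005,0,0],"spin": 0.36},{"translation": [-0.005,0,0],"spin": 0.36},{"translation": [-0.005,0,0],"spin": 0.35},{"translation": [-0.004,0,0],"spin": 0},{"translation": [-0.004,0,0],"spin": 0}])

```text
time: 12.7
tool_pos: [0.6061, -0.0022, 0.0037]
tcp_rot: [0.126, -3.138, 0.0]
wrist_force: [-3.0, -0.5, 2.9]
width: 1.002
```

Call:
play_rows(series=[{"translation": [-0.004,0,0],"spin": 0},{"translation": [-0.003,0,0],"spin": 0},{"translation": [-0.002,0,0],"spin": 0},{"translation": [0,0,0],"spin": 0}])

```text
time: 13.1
tool_pos: [0.6158, -0.0016, 0.0033]
tcp_rot: [-0.125, 3.138, -0.0]
wrist_force: [-1.2, 0.1, 1.6]
width: 1.0
```

Call:
play_rows(series=[{"translation": [-0.002,0,0],"spin": 0},{"translation": [-0.001,0,0],"spin": 0}])

```text
time: 13.3
tool_pos: [0.6182, -0.0013, 0.0031]
tcp_rot: [0.125, -3.139, 0.0]
wrist_force: [-2.3, -0.2, 1.6]
width: 1.001
```

Call:
play_rows(series=[{"translation": [-0.002,0,0],"spin": 0},{"translation": [-0.001,0,0],"spin": 0}])

```text
time: 13.5
tool_pos: [0.6204, -0.0012, 0.0031]
tcp_rot: [0.126, -3.137, 0.0]
wrist_force: [-6.6, -2.2, 5.3]
width: 1.003
```

Call:
play_rows(series=[{"translation": [-0.002,0,0],"spin": 0},{"translation": [-0.001,0,0],"spin": 0}])

```text
time: 13.7
tool_pos: [0.6205, -0.0011, 0.0028]
tcp_rot: [0.127, -3.131, 0.0]
wrist_force: [-13.4, -2.2, 11.4]
width: 1.001
```

The force has risen and the tool has stalled, so the tube is at the rail. I'll back off and look.

Call:
play_rows(series=[{"translation": [0.01,0,0],"spin": 0},{"translation": [0.015,0,0],"spin": 0},{"translation": [0.01,0,0],"spin": 0},{"translation": [0,0,-0.04],"spin": 0},{"translation": [0,0,-0.045],"spin": 0}])

```text
time: 14.2
tool_pos: [0.5868, -0.0035, 0.0867]
tcp_rot: [0.124, -3.135, -0.001]
wrist_force: [0.8, 0.0, -0.2]
width: 0.999
```

Call:
play_rows(series=[{"translation": [0.045,0,-0.02],"spin": 0},{"translation": [0.045,0,-0.02],"spin": 0},{"translation": [0.045,0,-0.02],"spin": 0},{"translation": [0.03,0,-0.02],"spin": 0},{"translation": [0,0,0],"spin": 0}])

```text
time: 14.7
tool_pos: [0.4238, -0.0169, 0.1709]
tcp_rot: [-0.124, 3.134, -0.001]
wrist_force: [0.9, -0.3, 0.4]
width: 1.0
```

Run:
```python
from h import *
a=cv2.resize(bot.read_camera("top")[165:240,270:410],None,fx=5.5,fy=5.5,interpolation=cv2.INTER_CUBIC)[:,:770]
b=cv2.resize(bot.read_camera("scene")[210:330,165:350],(770,500)[:2],interpolation=cv2.INTER_CUBIC)[:180*3]
im=np.vstack([a,b]);print(im.shape)
cv2.imwrite("pics/t7.png",cv2.resize(im,(int(im.shape[1]*590/im.shape[0]),590)));print(bot.read_state()["tool_pos"])
```

```text
(912, 770, 3)
[ 0.42571651 -0.01679497  0.1693065 ]
```

View pics/t7.png

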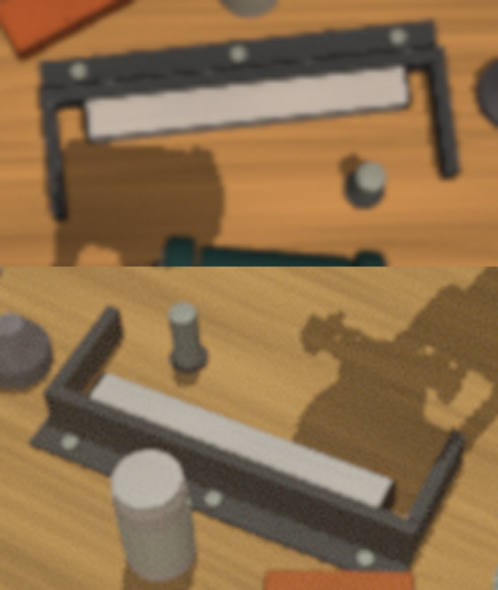

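Both views show the tube lying inside along the rail. I'll enlarge its two ends to check for gaps.

Run:
```python
from h import *
im=np.mean([bot.read_camera("top").astype(float) for _ in range(4)],0)
f=lambda r,c:cv2.resize(im[r:r+25,c:c+40],(800,500)[:2],interpolation=cv2.INTER_CUBIC)[:, :]
a=cv2.resize(im[178:206,280:320],(400,280),interpolation=cv2.INTER_CUBIC);b=cv2.resize(im[170:198,362:402],(400,280),interpolation=cv2.INTER_CUBIC)
sc=np.mean([bot.read_camera("scene").astype(float) for _ in range(4)],0)
c=cv2.resize(sc[240:268,185:225],(400,280),interpolation=cv2.INTER_CUBIC);d=cv2.resize(sc[285:313,290:330],(400,280),interpolation=cv2.INTER_CUBIC)
o=np.vstack([np.hstack([a,b]),np.hstack([d,c])]);cv2.imwrite("pics/t8.png",np.clip(o*1.3,0,255))
# predicted rail inner top edge vs tube far top edge if seated
for y in(.1,-.1):
    w=B+M.T@np.array([0,y]); print(y,[proj("top",np.r_[w,z]).round(1) for z in(.03,.035)],[proj("scene",np.r_[w,z]).round(1) for z in(.03,.035)])
# luminance profiles perpendicular to rail in top image (vertical), at several columns
g_=im.mean(2)
for u in(298,320,340,360,380): 
    col=g_[168:215,u-1:u+2].mean(1); dd=np.diff(col); k=np.argmax(dd); 
    h=(col[k-3:k+5].min()+col[k-3:k+5].max())/2; j=np.argmax(col[k-3:]>h)+k-3; e=168+j-1+(h-col[j-1])/(col[j]-col[j-1])
    p=bay(ray("top",u,e,.03)); print(u,e.round(2),p.round(4))
```

```text
0.1 [array([302.7, 191.6]), array([302.7, 191.2])] [array([293.6, 295.7]), array([293.5, 294.4])]
-0.1 [array([373. , 184.3]), array([373.2, 183.9])] [array([209.1, 263.1]), array([208.8, 261.7])]
298 192.35 [-0.0008  0.1135]
320 190.24 [-0.0013  0.051 ]
340 188.19 [-0.0014 -0.0058]
360 185.88 [-0.0007 -0.0628]
380 183.58 [-0.     -0.1198][ WARN:0@6.899] global loadsave.cpp:1063 imwrite_ Unsupported depth image for selected encoder is fallbacked to CV_8U.
```

View pics/t8.png

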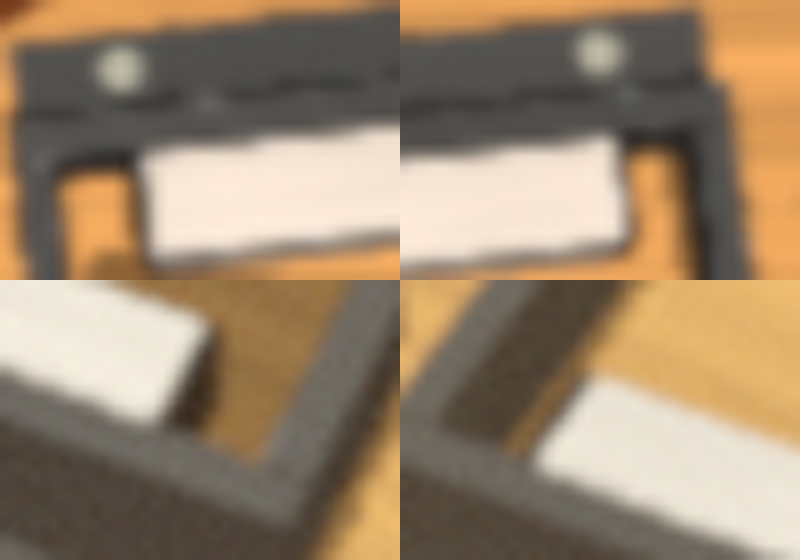

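The enlarged view shows only a thin dark strip between tube and rail at both ends, left near (145,150) and right near (620,138). The offsets from the rail edge match to within about 0.6 mm, so the tube is flat against the rail. The robot is clear, so I'm handing in.

```bash
python3 -c "
from workcell import bot
print(bot.read_state()['time'],bot.finish_job())"
```

```text
the job is handed in; nothing more can be done
15.2 None
```

The tube is in the bay, lying flat along the back rail, and I handed the job in at 15.2 s.

- **How it went in:** I pushed the near face to turn the tube to about 20° to the rail. Then I pushed the left end face along the tube's axis until the right end was behind the post, with the left end still outside. Last, I swung the left end in and pressed the tube to the rail with both open fingertips. It was never gripped or lifted.
- **Last checks:** The fingers stalled against the rail at about 13 N along x (about 18 N in all), the highest force I read. The final pictures show no visible gap at either end. The far edge measures 0 to 1.4 mm from my estimated rail line, which is within the camera accuracy, and the two ends agree to about 0.6 mm.
- **Other things:** The arm stayed clear of everything else, and the bystanders in the later close-ups had not moved. Those crops do not show the wrench or the brush, so I did not check those two.
- **Robot:** It ended clear of everything, about 0.17 m above the bench. No check failed.

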